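Clamp a bracket in the drill jig with its wing nut

TASK

Clamp the bracket in the drill jig: slide the slotted strap fully forward, until its slot stops against the stud, so that its toe lies on the bracket's foot. Then turn the wing nut clockwise until it meets the strap, and nip it up finger-tight, about a tenth of a turn more, so that the strap holds the foot down. The foot is soft cast aluminium, so do not overtighten; keep off the two ground guide pins beside the nut, and leave the bracket and the other things where they are.

Things in the scene. Friction and masses are not known exactly. Their poses are not given: they have to be found in the camera images.
- jig: drill jig fixed to the bench: dark steel base plate 222 x 130 x 18 mm. Origin on the bench under the axis of its upright stud; x points along the strap towards the bracket, z up. A steel heel block (top 39 mm above the bench, x = -64 to -42 mm, lips 18 mm either side of the middle) carries the strap behind the stud. The stud, 12 mm thick, stands at x = y = 0
- nut_top (a point): wing nut on the stud, black moulded wings: point on its axis level with the wing tops, about 80 to 82 mm above the bench; its x axis runs along the two wings. Wings 46 mm tip to tip, 14 mm thick, upright, gripped across their thickness or tip to tip; the hub between them, 17 to 21 mm thick, ends 18 mm below this point. Clockwise from above (yaw falling) tightens, 3 mm down a turn
- nut: the same nut at its washer face, 30 mm lower, 0.5 to 2 mm clear of the strap at first: it bears after 1.7 to 5.5 rad. Free drag 0.03 N m; then each rad adds some 0.5 N m in motion and 30 N at the toe (right: 10 to 40 N; over 50 N is too tight). When the arm has stopped it feels only a part, either way: under 0.02 N m free, 0.04 to 0.2 once bearing
- pin_left: ground steel guide pin, 10 mm thick, 72 mm long, standing in the base plate 33 mm from the nut's axis on the jig's +y side; origin at its foot, 18 mm above the bench, top 90 mm above the bench. Do not knock it. Fingers 22 mm wide clear both pins while the line they close along lies within 55 degrees of the jig's x axis
- pin_right: the same guide pin on the jig's -y side
- strap: loose steel clamp strap 134 x 30 x 10 mm, 0.27 kg, lying on the heel block under the nut, with a slot 14 x 35 mm round the stud. Origin under its middle (39 mm above the bench), x towards its toe. It starts 19 to 23 mm short of its forward stop, where its origin is at x = -28 mm in the jig's frame. It slides easily when pushed level on its tail end; pressing its tail down tips the toe up and jams it under the nut
- strap_tail (a point): point inside the strap's free rear part, 13 mm from the tail end, in the middle of its thickness
- strap_toe (a point): middle of the lower edge of the strap's toe (front end). Fully forward it is at x = 39 mm in the jig's frame, 19 mm onto the bracket's foot, whose edge is at x = 20 mm
- bracket: loose cast aluminium bearing bracket, about 0.75 kg, standing between short steel stop pins on the base plate: foot 106 x 90 x 20 mm with an upright bored boss 72 mm high, 61 mm or more ahead of the stud. Origin under the middle of the foot, 18 mm above the bench, x away from the strap
- oiler: bystander: amber squeeze oil bottle with a nozzle, 68 mm wide, 172 mm high, origin under its base
- insert_box: bystander: closed green plastic box 86 x 46 x 28 mm, origin under its middle
- step_block: bystander: dark steel stepped packing block 56 x 30 x 40 mm, origin under its base
Things that resemble listed ones, but are neither listed nor needed, are in the scene too. There is more than one size of the strap; the one meant has the size given above. Of the things shaped like the bracket, the aluminium one is meant.

How it is judged:
On the way, in this order (a step that is already met when the one before it is completed fails the run):
1. the strap is slid forward until its toe lies well onto the bracket's foot, at least 14 of the possible 19 mm (x of strap_toe in the frame of jig above 0.034 m), for 0.2 s.
2. the nut is turned down until the strap presses on the foot with over 8 N (contact force between strap and bracket above 8 N), for 0.2 s.
At the end, for the whole second after the job is handed in: The strap is forward (toe at least 14 mm over the foot), in line with the jig within 0.1 rad, and at rest, and holds the foot down with more than 8 N (never more than 50 N) with the nut let go (contact force between strap and bracket above 8 N and x of strap_toe in the frame of jig above 0.034 m and angle between the x axis of strap and the x axis of jig, either way round below 0.1 rad and linear speed of each of strap, bracket below 0.01 m/s); the robot touches nothing.
It fails at once if the nut is overtightened and the strap bruises the foot (contact force between strap and bracket above 50 N).
It fails at once if a ground guide pin is knocked (contact force between anything else and pin_left above 6 N or contact force between anything else and pin_right above 6 N).
It fails at once if the bracket is shifted in the jig (distance of bracket from where it was at the start of the episode above 0.004 m).
It fails at once if a bystander is moved (distance of any of oiler, insert_box, step_block from where it was at the start of the episode above 0.02 m).
It also fails if it takes over 72 s, if anything falls off the work surface, if the arm or the gripper's body presses on something with over 40 N, if the wrist force passes 120 N, or if a joint passes its speed limit or range.

ROBOT

A 6-joint arm with a two-finger parallel gripper is mounted at the origin on the work surface. World frame = base frame: x ahead of the robot, y to its left, z up, the work surface at z = 0. Lengths are in m, angles in rad, forces in N, time in s.
With the tool pointing down it reaches from about 0.35 to 0.775 m from the base axis. Payload 5.5 kg.
Tool frame: the origin (TCP) lies between the finger pads; the fingertips stand env.nose_length ahead of it and the grasp point (between the pads) lies 8 mm behind it (env.nose_length is the distance from the TCP to the fingertips, in m); z points along the fingers, y is the direction in which the jaws open and shut (so a half turn about z gives the same grasp; the last joint's range is limited). The gripper opens to 85 mm and grips with 20 to 120 N. Pads are 22 mm wide; open, the fingers measure 114 mm over their backs; the gripper's body (76 mm by 85 mm) begins 54 mm behind the grasp point. The pads swing forward as they close: fully open they stand 13 mm farther back than shut.
Start: joints at [-0.14, 0.313, 0.046, 1.304, 0, 1.431], TCP at [0.575, -0, 0.242] pointing down, gripper open.
Joint ranges: [-2.76, 2.76], [-0.86, 1.69], [-1.03, 1.26], [-2.2, 2.34], [-1.47, 1.5], [-3.14, 3.14]. Speed limits (rad/s): [2.57, 2.57, 3.14, 3.14, 3.14, 3.14].

INTERFACE

Orientations are given as a unit quaternion [w, x, y, z].
In Python, from workcell import env gives the robot as it stands. The module is installed in compiled form; this text tells all that it offers.
- The arm moves only by the shell command python3 -m creep 'ROWS' [FORCE]. ROWS is a JSON object of lists of equal length, an entry for each row: "hand": the finger opening in mm, from 0 to 85.4; "delta_pos": the shift along the tool's x, y, z scaled (see below), a list of three; "turn": the turn about the tool's z scaled (see below). In form: {"hand": [hand, ...], "delta_pos": [[dx, dy, dz], ...], "turn": [turn, ...]}. A call has exactly 5 rows; each row shifts and turns the commanded pose from where the row before left it, along the tool's axes as they then stand; what a row does not reach is not made up. The controller multiplies each number of a shift by 0.8 m and each number of a turn by 5 degrees. A row lasts 1/12 s, in which the tool goes at most 41.7 mm and 7.16 degrees, less where a joint would pass 70% of its speed; a pose out of reach is approached as far as the arm can. A call with a number of a shift or a turn outside -1 to 1 is refused whole. A call with a gripper value outside its range is refused whole. The fingers move at their own pace and stop on an object; FORCE is the grip in N (left out, the last holds). Time passes only in rows, so rows that do not move let the fingers close, or fill a call up. It gives the time, the measured TCP pose, the force and the opening at its end, in the units of the state.
- env.get_state(): the state, without advancing time (a new reading comes with each control period).
- env.read_camera(name): name is "scene" or "side" or "wrist"; returns a dict with "pixels" (480x640x3 uint8, red, green, blue), "depth" (480x640 float32, m along the optical axis (not along the pixel's ray), 0 where there is no reading), "fx", "fy", "cx", "cy" (pixels), "origin" and "orientation" of the camera in the world. Camera axes: x right, y down, z forward; pixel columns grow to the right and rows downward; lengths in m; the calibration is good to about 2 mm. A picture is of the moment at which its call begins.
- env.hand_in(): hands the job in, once; it reports no verdict.
Trained networks look in the newest picture that a camera, given by its name, has taken for a name from the list of things; names that differ only in an ending like _2 or _b are one class to them, and where a whole thing is asked for, a point or a joint stands for the part that bears it (a point fixed in the world has none). Each returns a list of dicts, best first, with "score" (0 to 1); they miss things now and then, are a little off and sometimes report something else, mostly with a low value. They report only what shows in the picture. A call takes as long as a camera call. They do not tell look-alikes from the thing itself.
- env.find_in(camera, target): "location" ([row, column] in pixels, amid what is visible of it).
- env.pinpoint(camera, target): "location" ([row, column] in pixels: a listed point, or the origin of a listed thing).
The state is a dict: "clock": time; "joint_pos": joint angles; "qvel": joint speeds; "tau": joint torques, N m; "tcp_pos": TCP position; "orientation": TCP orientation; "wrist_force": force on the tool from outside, world axes, zero at the start; "ft_torque": the same for the moment, N m; "finger_gap": finger opening in m.
Only numpy, scipy, OpenCV 4.12 (cv2) and the standard library are available. Lean on these libraries where they do the work, as an engineer would, in place of code of your own. Each camera call takes 0.05 s, during which the arm holds its last target.

## Working session

There is one attempt and no reset: what is moved stays moved. The work goes in short steps, Python scripts to look and compute and a shell command to move; the robot and the scene stay as the last step left them, time stands still between calls to the robot, and variables do not carry over. Pictures are saved under pics/ and viewed, and the job is handed in when it is done.

```bash
mkdir -p pics; cat > h.py <<'E'
import numpy as np, cv2
from scipy.spatial.transform import Rotation as R
from workcell import env
def rot(q): return R.from_quat([q[1],q[2],q[3],q[0]]).as_matrix()
def world(c,r,col,d=None,z=None):
    o=np.array(c["origin"]);M=rot(c["orientation"])
    v=M@np.array([(col-c["cx"])/c["fx"],(r-c["cy"])/c["fy"],1.])
    if z is not None: return o+v*(z-o[2])/v[2]
    if d is None: d=c["depth"][int(round(r)),int(round(col))]
    return o+v*d
def proj(c,p):
    M=rot(c["orientation"]);q=M.T@(np.array(p)-c["origin"])
    return q[1]/q[2]*c["fy"]+c["cy"],q[0]/q[2]*c["fx"]+c["cx"]
def save(n,img): cv2.imwrite("pics/"+n,img[:,:,::-1])
E
python3 - <<'E'
from h import *
s=env.get_state();print(s["clock"],s["tcp_pos"],s["orientation"],s["finger_gap"],env.nose_length,s["wrist_force"])
for n in ["scene","side"]:
    c=env.read_camera(n);save(n+"0.png",c["pixels"]);print(n,c["origin"],c["orientation"],c["fx"])
    for t in ["jig","nut_top","nut","pin_left","pin_right","strap","strap_tail","strap_toe","bracket","oiler","insert_box","step_block"]:
        print(t,[([round(x) for x in d["location"]],round(d["score"],2)) for d in env.pinpoint(n,t)][:4])
E
```

```text
0.0 [5.74504491e-01 6.31084384e-05 2.41395906e-01] [-7.37816411e-04  7.07115985e-01  7.07096982e-01 -5.44661756e-04] 0.08516706410874068 0.011 [1.00292319 0.21288691 0.07185688]
scene [1.04416751 0.05416613 0.63174665] [-0.21133065  0.6858181   0.66204076 -0.21609007] 451.5154299372391
jig [([242, 229], 0.91), ([209, 128], 0.67)]
nut_top [([214, 224], 0.71), ([179, 229], 0.48)]
nut [([224, 223], 0.74)]
pin_left [([232, 250], 0.79)]
pin_right [([238, 213], 0.71)]
strap [([206, 227], 0.9), ([157, 307], 0.76), ([236, 222], 0.42)]
strap_tail [([178, 228], 0.87), ([146, 342], 0.81)]
strap_toe [([162, 262], 0.96), ([236, 230], 0.91), ([180, 226], 0.58), ([236, 250], 0.55)]
bracket [([379, 330], 0.97), ([274, 227], 0.89)]
oiler [([254, 345], 0.88)]
insert_box [([260, 102], 0.81)]
step_block [([214, 129], 0.74)]
side [ 0.56399565 -0.58681458  0.72528539] [-0.38527593  0.92124411 -0.04581528  0.02779775] 469.29668853864297
jig [([336, 309], 0.62)]
nut_top [([312, 307], 0.59)]
nut [([320, 306], 0.52)]
pin_left [([313, 307], 0.65)]
pin_right [([346, 309], 0.6)]
strap [([287, 197], 0.79), ([324, 277], 0.57)]
strap_tail [([264, 195], 0.81), ([328, 249], 0.69)]
strap_toe [([324, 209], 0.92), ([326, 315], 0.78)]
bracket [([259, 412], 0.86), ([323, 344], 0.83)]
oiler [([257, 316], 0.78), ([327, 279], 0.17)]
insert_box [([450, 340], 0.8), ([326, 346], 0.6), ([344, 308], 0.2)]
step_block [([444, 278], 0.89)]
```

View pics/scene0.png

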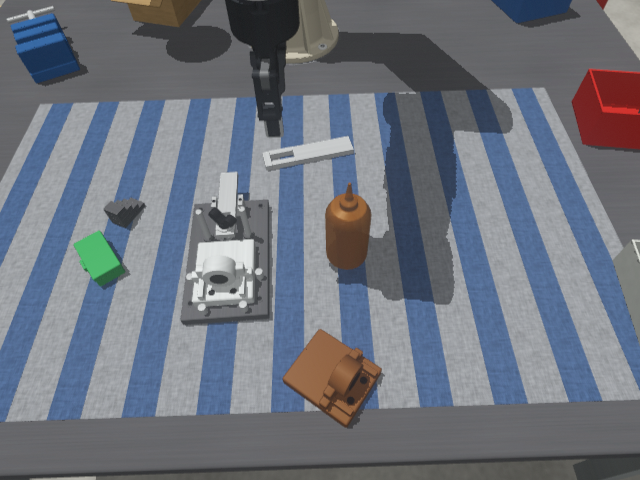

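View pics/side0.png

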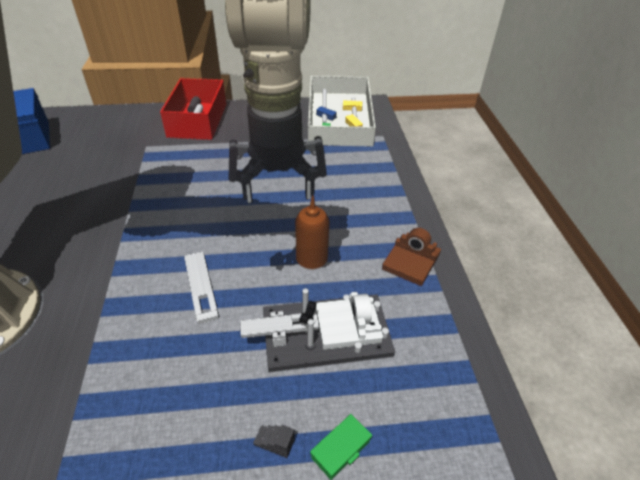

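Scene view: the jig with the aluminium bracket is at about (row 250, col 228), and its strap runs from tail (178,228) under the black wing nut (214,224). Look-alikes:
- A second, longer strap lies loose at (155,307).
- A brown bracket is at (379,330).

The bystanders are the oiler (235,347), green box (260,100) and step block (211,125). I choose the strap and bracket in the jig and check them in a close crop.

```bash
python3 - <<'E'
from h import *
c=env.read_camera("scene");d=env.read_camera("side")
a=cv2.resize(c["pixels"][160:330,170:285],None,fx=4.6,fy=3.5,interpolation=cv2.INTER_CUBIC) if 0 else cv2.resize(c["pixels"][160:330,170:285],None,fx=3.4,fy=3.4,interpolation=cv2.INTER_CUBIC)
b=cv2.resize(d["pixels"][280:380,230:400],None,fx=4.5,fy=4.5,interpolation=cv2.INTER_CUBIC)
save("c1.png",a);save("c2.png",b)
for n,cc in (("scene",c),("side",d)):
  for t,z in [("jig",0),("nut_top",.081),("nut",.051),("pin_left",.018),("pin_right",.018),("strap",.039),("strap_tail",.044),("strap_toe",.039),("bracket",.018),("step_block",0),("oiler",0)]:
    for q in env.pinpoint(n,t):
      print(n,t,round(q["score"],2),world(cc,*q["location"],z=z).round(4))
E
```

```text
scene jig 0.71 [ 0.6119 -0.1013  0.    ]
scene jig 0.32 [ 0.536 -0.288  0.   ]
scene nut_top 0.74 [ 0.6118 -0.0974  0.081 ]
scene nut_top 0.49 [ 0.6298 -0.0938  0.081 ]
scene nut 0.79 [ 0.61   -0.0992  0.051 ]
scene pin_left 0.64 [ 0.6089 -0.0674  0.018 ]
scene pin_right 0.48 [ 0.6159 -0.1342  0.018 ]
scene strap 0.74 [ 0.5623 -0.1045  0.039 ]
scene strap 0.69 [0.453  0.0317 0.039 ]
scene strap_tail 0.86 [ 0.5122 -0.1043  0.044 ]
scene strap_tail 0.66 [0.4366 0.1002 0.044 ]
scene strap_toe 0.75 [ 0.6283 -0.1024  0.039 ]
scene strap_toe 0.62 [ 0.4764 -0.0447  0.039 ]
scene strap_toe 0.59 [ 0.6946 -0.0966  0.039 ]
scene bracket 0.7 [ 0.6827 -0.0979  0.018 ]
scene bracket 0.63 [0.8552 0.061  0.018 ]
scene step_block 0.86 [ 0.5476 -0.2899  0.    ]
scene step_block 0.74 [ 0.5492 -0.1166  0.    ]
scene oiler 0.61 [0.6419 0.0924 0.    ]
side jig 0.92 [ 0.6142 -0.1027  0.    ]
side jig 0.59 [ 0.6161 -0.0445  0.    ]
side nut_top 0.58 [ 0.6178 -0.1036  0.081 ]
side nut 0.55 [ 0.6103 -0.0985  0.051 ]
side nut 0.17 [ 0.5459 -0.3138  0.051 ]
side pin_left 0.43 [ 0.6149 -0.0635  0.018 ]
side pin_right 0.57 [ 0.6106 -0.1262  0.018 ]
side strap 0.91 [ 0.5623 -0.0969  0.039 ]
side strap 0.57 [0.4197 0.0043 0.039 ]
side strap_tail 0.95 [0.4074 0.0594 0.044 ]
side strap_tail 0.8 [ 0.5092 -0.1065  0.044 ]
side strap_tail 0.73 [ 0.6088 -0.1475  0.044 ]
side strap_toe 0.97 [ 0.6271 -0.1015  0.039 ]
side strap_toe 0.76 [ 0.4419 -0.0878  0.039 ]
side bracket 0.86 [0.8334 0.0408 0.018 ]
side bracket 0.58 [ 0.6808 -0.0973  0.018 ]
side step_block 0.76 [ 0.5438 -0.289   0.    ]
side oiler 0.79 [ 0.6402  0.1001 -0.    ]
```

View pics/c1.png

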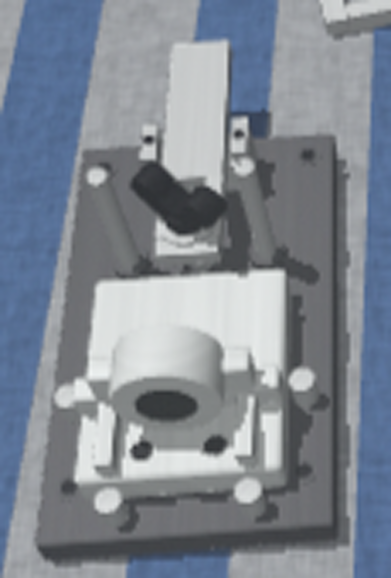

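View pics/c2.png

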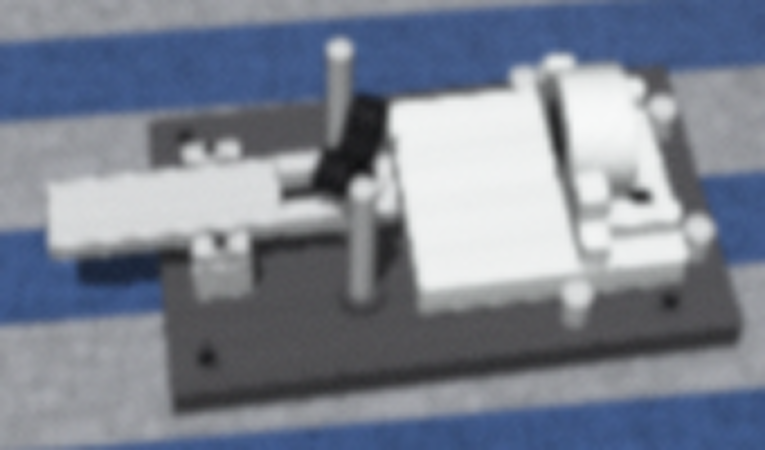

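The crop shows the target strap on the heel block under the nut, with the aluminium bracket between its stop pins. Next I refine the jig axis, wing angle and strap edges from depth.

```bash
cat >> h.py <<'E'
def cloud(c):
    d=c["depth"];r,k=np.mgrid[0:480,0:640]
    v=np.stack([(k-c["cx"])/c["fx"],(r-c["cy"])/c["fy"],np.ones_like(d)],-1)*d[...,None]
    P=v@rot(c["orientation"]).T+np.array(c["origin"]);P[d<=0]=np.nan
    return P
def topmap(cs,x0,x1,y0,y1,z0=.01,res=.0005,s=1):
    # color topview: left = +y, up = +x
    H=int((x1-x0)/res);W=int((y1-y0)/res);Z=np.full((H,W),-1.);I=np.zeros((H,W,3),np.uint8)
    for c in cs:
        P=cloud(c).reshape(-1,3);C=c["pixels"].reshape(-1,3)
        i=((x1-P[:,0])/res);j=((y1-P[:,1])/res)
        ok=(i>=0)&(i<H)&(j>=0)&(j<W)
        for a,b,z,col in zip(i[ok].astype(int),j[ok].astype(int),P[ok,2],C[ok]):
            sl=(slice(max(a-1,0),a+2),slice(max(b-1,0),b+2))
            m=Z[sl]<z; Z[sl][m]=z; I[sl][m]=col
    return Z,I
E
python3 - <<'E'
from h import *
cs=[env.read_camera(n) for n in ("scene","side","wrist")]
save("w0.png",cs[2]["pixels"])
names=("scene","side","wrist")
for n,c in zip(names,cs):
    P=cloud(c).reshape(-1,3);C=c["pixels"].reshape(-1,3).astype(int)
    B=(P[:,0]>.45)&(P[:,0]<.67)&(abs(P[:,1]+.1)<.06)
    s=P[B&(P[:,2]>.045)&(P[:,2]<.053)&(P[:,0]<.585)&(C.min(1)>100)]
    if len(s)>20:
        rect=cv2.minAreaRect((s[:,:2]*1000).astype(np.float32));print(n,"strap",rect,len(s),s[:,0].min(),np.median(s[:,2]))
    w=P[B&(P[:,2]>.064)&(P[:,2]<.088)&(C.max(1)<70)&(abs(P[:,0]-.612)<.03)&(abs(P[:,1]+.1)<.03)]
    if len(w)>10: print(n,"wing",cv2.minAreaRect((w[:,:2]*1000).astype(np.float32)),len(w),w.mean(0),np.percentile(w[:,2],95))
    pl=P[B&(P[:,2]>.082)&(P[:,2]<.096)&(P[:,0]<.635)]
    for sg in (1,-1):
        q=pl[(pl[:,1]+.1)*sg>.015]
        if len(q): print(n,"pin",sg,q.mean(0),len(q))
    b=P[(P[:,2]>.012)&(P[:,2]<.022)&(P[:,0]>.5)&(P[:,0]<.78)&(abs(P[:,1]+.1)<.09)&(C.max(1)<110)]
    print(n,"base",cv2.minAreaRect((b[:,:2]*1000).astype(np.float32)) if len(b) else 0,len(b))
E
```

```text
scene strap ((540.10205078125, -103.802490234375), (90.73953247070312, 52.050174713134766), 2.9387881755828857) 796 0.49446044880611006 0.04934551205204041
scene wing ((613.8313598632812, -99.90620422363281), (44.6008186340332, 14.432646751403809), 60.51444625854492) 275 [ 0.61553305 -0.10007628  0.07463191] 0.08061280801125173
scene pin 1 [ 0.6127532  -0.06710515  0.08787366] 45
scene pin -1 [ 0.615836   -0.13258703  0.08783319] 44
scene base ((648.2469482421875, -98.21978759765625), (221.06263732910156, 129.05238342285156), 2.4736411571502686) 1339
side strap ((540.4315795898438, -105.15019226074219), (89.50882720947266, 53.800052642822266), 2.6716487407684326) 917 0.49513848803016514 0.04895900427410271
side wing ((612.5567016601562, -102.75823974609375), (44.99605941772461, 13.888169288635254), 60.11637878417969) 194 [ 0.61262374 -0.10410223  0.07504601] 0.08081877179958975
side pin 1 [ 0.61078921 -0.07052161  0.08845487] 30
side pin -1 [ 0.6139729  -0.13639618  0.08805905] 39
side base ((646.2484130859375, -100.60271453857422), (221.2215118408203, 132.2864990234375), 2.3948681354522705) 2987
wrist strap ((540.267578125, -103.0132827758789), (88.96399688720703, 52.6021614074707), 0.9125414490699768) 2772 0.49574764311048725 0.04846264571502373
wrist wing ((612.24365234375, -102.38154602050781), (50.95652770996094, 22.444990158081055), 72.56011199951172) 819 [ 0.61215027 -0.09899862  0.07433589] 0.07987961244459162
wrist pin 1 [ 0.61130281 -0.06638235  0.08796689] 129
wrist pin -1 [ 0.61405725 -0.13191331  0.08765962] 124
wrist base ((647.1715698242188, -99.05804443359375), (222.52476501464844, 130.75521850585938), 2.516808032989502) 9258
```

View pics/w0.png

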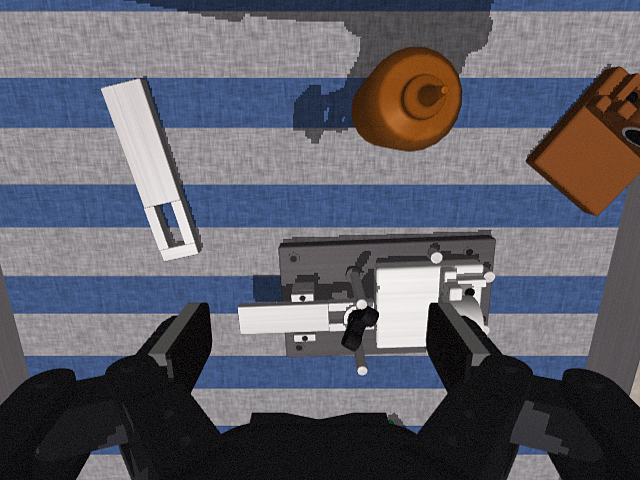

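Jig yaw is about 2.45°, the stud axis is at about (0.613, -0.1005), the wing yaw is about 60°, the wing top is at z 0.081 and the strap tail end is at x ≈ 0.495. The base measures 222 x 130 mm, as given. I now close the hand and go behind the tail.

```bash
python3 -m creep '{"hand":[0,0,0,0,0],"delta_pos":[[-0.027,-0.029,0],[-0.027,-0.029,0],[-0.027,-0.029,0],[-0.027,-0.029,0],[-0.026,-0.028,0]],"turn":[0,0,0,0,-0.49]}' 40; python3 -m creep '{"hand":[0,0,0,0,0],"delta_pos":[[0,0,0.04],[0,0,0.04],[0,0,0.04],[0,0,0.03],[0,0,0]],"turn":[0,0,0,0,0]}' 40
```

```text
clock: 3.07
tcp_pos: [0.4586, -0.1079, 0.2423]
orientation: [0.0, 0.692, 0.722, -0.0]
wrist_force: [0.3, -0.1, -0.6]
finger_gap: 0.0253
clock: 3.48
tcp_pos: [0.4564, -0.106, 0.118]
orientation: [-0.004, 0.692, 0.722, -0.001]
wrist_force: [-0.9, -0.1, 0.0]
finger_gap: -0.0001
```

```bash
python3 -m creep '{"hand":[0,0,0,0,0],"delta_pos":[[0,0,0.03],[0,0,0.03],[0,0,0.024],[0,0,0.01],[0,0,0]],"turn":[0,0,0,0,0]}' 40; python3 - <<'E'
from h import *
d=env.read_camera("side")
save("s1.png",cv2.resize(d["pixels"][220:400,150:370],None,fx=3.5,fy=3.3,interpolation=cv2.INTER_CUBIC))
w=env.read_camera("wrist");save("w1.png",w["pixels"])
P=cloud(d)
# finger front x near strap height at y -.106
for n,c in (("side",d),("wrist",w)):
    P=cloud(c).reshape(-1,3);C=c["pixels"].reshape(-1,3).astype(int)
    f=P[(P[:,2]>.03)&(P[:,2]<.07)&(abs(P[:,1]+.106)<.02)&(P[:,0]>.42)&(P[:,0]<.56)]
    h=np.histogram(f[:,0],bins=np.arange(.42,.562,.004));print(n,h[0])
E
```

```text
clock: 3.9
tcp_pos: [0.4593, -0.1069, 0.0466]
orientation: [-0.001, 0.692, 0.722, -0.0]
wrist_force: [0.2, -0.2, 1.3]
finger_gap: 0.0003
side [ 0  0  0  0  0  0 10 22 19 24 27 29 22  8  0  0  0  0  2 35 51 36 36 48
 36 38 45 37 38 45 39 37 45 41 44]
wrist [   0    0    0    0    0    0  138  322  356  401  389  319  320  115
    0    0    0    0  265  736  660  704  747  771  764  748  781  764
  759  768  760  796 1131  935  929]
```

View pics/s1.png

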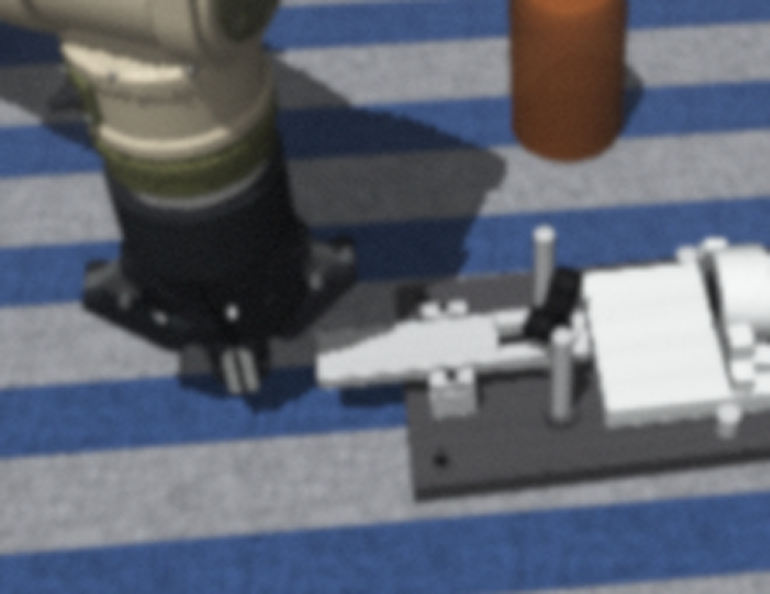

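View pics/w1.png

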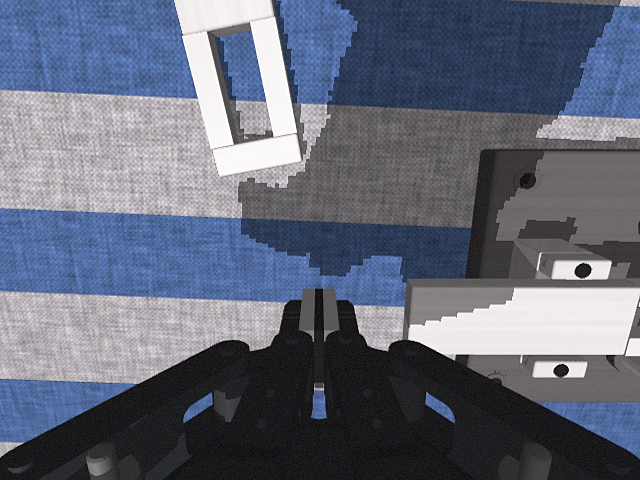

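The side view shows the closed fingers behind the strap tail, about 22 mm short of it and in line with it. I advance to near contact, then push in steps.

```bash
python3 -m creep '{"hand":[0,0,0,0,0],"delta_pos":[[0,0,0.003],[0.0013,0.007,0],[0,0.007,0],[0,0.007,0],[0,0,0]],"turn":[0,0,0,0,0]}' 40; python3 -m creep '{"hand":[0,0,0,0,0],"delta_pos":[[0,0.003,0],[0,0.003,0],[0,0.003,0],[0,0.003,0],[0,0.003,0]],"turn":[0,0,0,0,0]}' 40
```

```text
clock: 4.42
tcp_pos: [0.4787, -0.1059, 0.0454]
orientation: [0.001, 0.692, 0.722, 0.001]
wrist_force: [0.3, 0.4, 1.1]
finger_gap: -0.0003
clock: 4.83
tcp_pos: [0.4882, -0.1048, 0.0445]
orientation: [-0.0, 0.692, 0.722, -0.0]
wrist_force: [-2.1, -0.2, 1.1]
finger_gap: -0.0004
```

```bash
python3 -m creep '{"hand":[0,0,0,0,0],"delta_pos":[[0,0.003,0],[0,0.003,0],[0,0.003,0],[0,0,0],[0,0,0]],"turn":[0,0,0,0,0]}' 40; python3 - <<'E'
from h import *
d=env.read_camera("side")
save("s2.png",cv2.resize(d["pixels"][220:400,150:370],None,fx=3.5,fy=3.3,interpolation=cv2.INTER_CUBIC))
for t in ("strap_toe","strap_tail"):
  print(t,[world(d,*q["location"],z=.039 if t[-1]=="e" else .044).round(4) for q in env.pinpoint("side",t)])
E
```

```text
clock: 5.25
tcp_pos: [0.4964, -0.1047, 0.0448]
orientation: [0.0, 0.692, 0.722, 0.0]
wrist_force: [-0.1, 0.0, -0.1]
finger_gap: -0.0001
strap_toe [array([ 0.6431, -0.106 ,  0.039 ]), array([ 0.4391, -0.0839,  0.039 ])]
strap_tail [array([ 0.5256, -0.1024,  0.044 ]), array([0.3975, 0.0595, 0.044 ])]
```

View pics/s2.png

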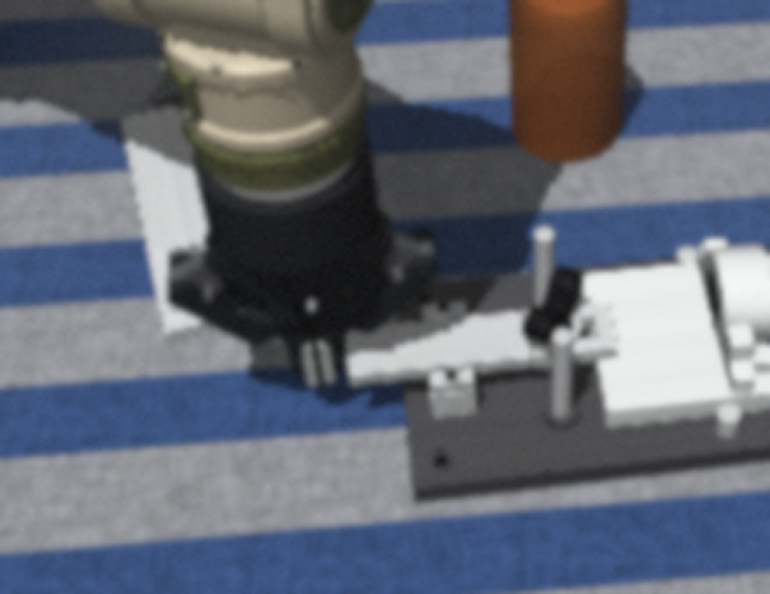

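The strap slides with about 2 N, its toe is at x ≈ 0.643 and the stop is expected at about 0.652. I continue in small steps.

```bash
python3 -m creep '{"hand":[0,0,0,0,0],"delta_pos":[[0,0.002,0],[0,0.002,0],[0,0.002,0],[0,0.002,0],[0,0.002,0]],"turn":[0,0,0,0,0]}' 40; python3 -m creep '{"hand":[0,0,0,0,0],"delta_pos":[[0,0.0015,0],[0,0.0015,0],[0,0,0],[0,0,0],[0,0,0]],"turn":[0,0,0,0,0]}' 40
```

```text
clock: 5.82
tcp_pos: [0.5038, -0.1043, 0.0446]
orientation: [-0.0, 0.692, 0.722, -0.0]
wrist_force: [-0.9, -0.8, -0.4]
finger_gap: -0.0001
clock: 6.23
tcp_pos: [0.5048, -0.1041, 0.0443]
orientation: [-0.001, 0.692, 0.722, -0.001]
wrist_force: [-5.4, -1.2, 2.0]
finger_gap: 0.0003
```

```bash
python3 -m creep '{"hand":[0,0,0,0,0],"delta_pos":[[0,0.0012,0],[0,0.0012,0],[0,0,0],[0,0,0],[0,0,0]],"turn":[0,0,0,0,0]}' 40; python3 - <<'E'
from h import *
for n in ("scene","side"):
  d=env.read_camera(n)
  for t in ("strap_toe","strap_tail"):
    print(n,t,[world(d,*q["location"],z=.039 if t[-1]=="e" else .044).round(4) for q in env.pinpoint(n,t)][:2])
E
```

```text
clock: 6.65
tcp_pos: [0.5049, -0.1038, 0.044]
orientation: [-0.002, 0.692, 0.722, -0.002]
wrist_force: [-9.2, -0.5, 3.2]
finger_gap: -0.0002
scene strap_toe [array([ 0.4666, -0.0431,  0.039 ]), array([ 0.6496, -0.0997,  0.039 ])]
scene strap_tail [array([ 0.5376, -0.1008,  0.044 ])]
side strap_toe [array([ 0.4367, -0.0766,  0.039 ]), array([ 0.6532, -0.1025,  0.039 ])]
side strap_tail [array([0.3979, 0.0592, 0.044 ]), array([ 0.5352, -0.1031,  0.044 ])]
```

The strap is at its stop: force rises with no further motion, and the toe is at about 0.651 against 0.652 expected. I back off, rise and look again.

```bash
python3 -m creep '{"hand":[0,0,0,0,0],"delta_pos":[[0,-0.01,0],[0,-0.02,0],[0,0,-0.03],[0,0,-0.04],[0,0,-0.04]],"turn":[0,0,0,0,0]}' 40; python3 -m creep '{"hand":[60,60,60,60,60],"delta_pos":[[0,0.03,-0.03],[0,0.03,-0.02],[0,0,0],[0,0,0],[0,0,0]],"turn":[0,0,0,0,0]}' 40; python3 - <<'E'
from h import *
for n in ("scene","side","wrist"):
    c=env.read_camera(n)
    P=cloud(c).reshape(-1,3);C=c["pixels"].reshape(-1,3).astype(int)
    B=(P[:,0]>.45)&(P[:,0]<.67)&(abs(P[:,1]+.1)<.06)
    s=P[B&(P[:,2]>.045)&(P[:,2]<.052)&(P[:,0]<.585)&(C.min(1)>100)&(abs(P[:,1]+.103)<.018)]
    if len(s)>20: print(n,"strap",cv2.minAreaRect((s[:,:2]*1000).astype(np.float32)),np.percentile(s[:,0],1))
    w=P[(abs(P[:,0]-.613)<.03)&(abs(P[:,1]+.1)<.025)&(P[:,2]>.068)&(P[:,2]<.088)&(C.max(1)<80)]
    if len(w)>10: print(n,"wing",cv2.minAreaRect((w[:,:2]*1000).astype(np.float32)),len(w),w.mean(0),np.percentile(w[:,2],95))
    for sg in (1,-1):
        q=P[B&(P[:,2]>.082)&(P[:,2]<.096)&(P[:,0]<.635)&((P[:,1]+.1)*sg>.015)]
        if len(q): print(n,"pin",sg,q.mean(0),len(q))
save("w2.png",c["pixels"])
E
```

```text
clock: 7.37
tcp_pos: [0.4836, -0.1049, 0.1333]
orientation: [-0.0, 0.692, 0.722, 0.0]
wrist_force: [1.4, -0.2, 0.1]
finger_gap: -0.0002
clock: 7.78
tcp_pos: [0.5316, -0.1028, 0.1721]
orientation: [-0.0, 0.692, 0.722, -0.0]
wrist_force: [-0.1, 0.7, -0.3]
finger_gap: 0.0599
scene strap ((551.64501953125, -104.77424621582031), (66.84117126464844, 33.26231002807617), 2.253533124923706) 0.5193444346963781
scene wing ((613.4249877929688, -100.26649475097656), (44.73726272583008, 14.485251426696777), 58.751155853271484) 239 [ 0.61531189 -0.09995107  0.07608076] 0.08092660775694097
scene pin 1 [ 0.61279545 -0.06691111  0.08777663] 46
scene pin -1 [ 0.61584517 -0.13246451  0.0880321 ] 45
side strap ((551.3040161132812, -103.1151123046875), (67.25468444824219, 35.65748596191406), 0.9745145440101624) 0.5191627322480171
side wing ((612.3297119140625, -103.19918060302734), (44.221923828125, 13.5043306350708), 59.664981842041016) 177 [ 0.61249267 -0.10433326  0.07620144] 0.08090772174676199
side pin 1 [ 0.61073182 -0.07058664  0.08801069] 32
side pin -1 [ 0.61386929 -0.13633954  0.08820718] 38
wrist strap ((551.4122924804688, -102.92570495605469), (35.58120346069336, 67.45066833496094), 87.90355682373047) 0.5189896756419369
wrist wing ((612.6878662109375, -100.5621109008789), (45.75598907470703, 14.8495512008667), 59.6956672668457) 1482 [ 0.61184416 -0.09907397  0.07574474] 0.07987241855904467
wrist pin 1 [ 0.61045692 -0.06721055  0.08827101] 272
wrist pin -1 [ 0.61337779 -0.13249964  0.08801191] 236
```

View pics/w2.png

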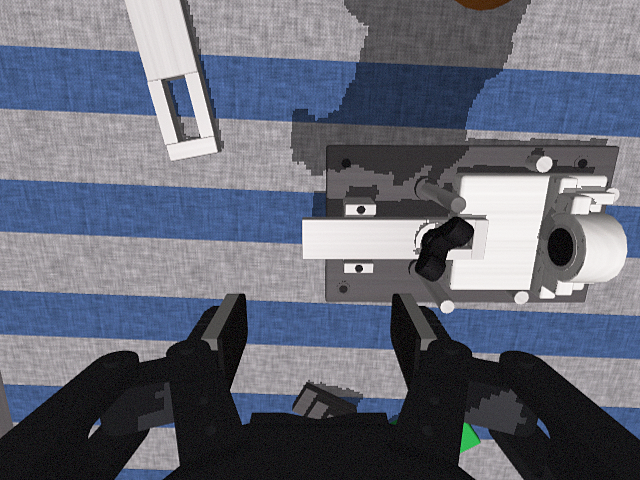

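The tail end is now at x = 0.519, as expected for fully forward. The nut axis is at about (0.6125, -0.1005) and the wing yaw at about 59.5°, which is 57° from the jig axis. I move above the nut and turn the jaws 53° counter-clockwise.

```bash
python3 -m creep '{"hand":[60,60,60,60,60],"delta_pos":[[-0.0015,0.034,0],[0,0.034,0],[0,0.033,0],[0,0,0],[0,0,0]],"turn":[0,0,0,-1,-1]}' 25; python3 -m creep '{"hand":[60,60,60,60,60],"delta_pos":[[0,0,0.012],[0,0,0.012],[0,0,0.012],[0,0,0.012],[0,0,0]],"turn":[-1,-1,-1,-1,-1]}' 25;  python3 -m creep '{"hand":[60,60,60,60,60],"delta_pos":[[0,0,0.01],[0,0,0.01],[0,0,0.003],[0,0,0],[0,0,0]],"turn":[-1,-1,-1,-0.6,0]}' 25; python3 - <<'E'
from h import *
s=env.get_state();print(s["joint_pos"],s["tcp_pos"],s["ft_torque"]);M=rot(s["orientation"]);print(np.degrees(np.arctan2(M[1,1],M[0,1])),M[:,2])
E
```

```text
clock: 8.35
tcp_pos: [0.6131, -0.1007, 0.1711]
orientation: [-0.001, 0.625, 0.781, -0.0]
wrist_force: [-1.1, -1.1, -0.3]
finger_gap: 0.0599
clock: 8.77
tcp_pos: [0.6105, -0.1004, 0.1311]
orientation: [-0.003, 0.441, 0.898, -0.0]
wrist_force: [0.0, -0.6, 0.2]
finger_gap: 0.0601
clock: 9.18
tcp_pos: [0.6115, -0.1007, 0.1147]
orientation: [-0.001, 0.296, 0.955, 0.0]
wrist_force: [0.4, 0.6, 0.0]
finger_gap: 0.0602
[-2.92645706e-01  4.63081121e-01 -5.03401372e-02  1.05984529e+00
  8.68637669e-05  3.09403816e-01] [ 0.61152484 -0.10067167  0.11469441] [-0.02520458 -0.00012887 -0.00323237]
55.50514279054849 [-2.34013677e-03  7.95795587e-04 -9.99996945e-01]
```

```bash
python3 -m creep '{"hand":[56,56,56,56,56],"delta_pos":[[0,0,0.02],[0,0,0.02],[0,0,0.008],[0,0,0.004],[0,0,0]],"turn":[0,0,0,0,0]}' 25; python3 - <<'E'
from h import *
for n in ("scene","side"):
    c=env.read_camera(n)
    a=c["pixels"][150:290,160:300] if n=="scene" else c["pixels"][230:370,230:370]
    save("n3%s.png"%n,cv2.resize(a,None,fx=4.2,fy=4.2,interpolation=cv2.INTER_CUBIC))
E
```

```text
clock: 9.6
tcp_pos: [0.612, -0.1007, 0.0735]
orientation: [-0.001, 0.297, 0.955, -0.0]
wrist_force: [0.0, 0.1, 0.7]
finger_gap: 0.0558
```

View pics/n3scene.png

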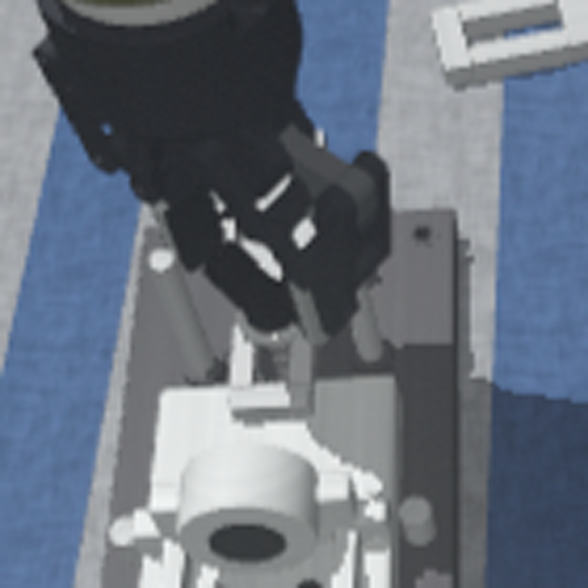

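View pics/n3side.png

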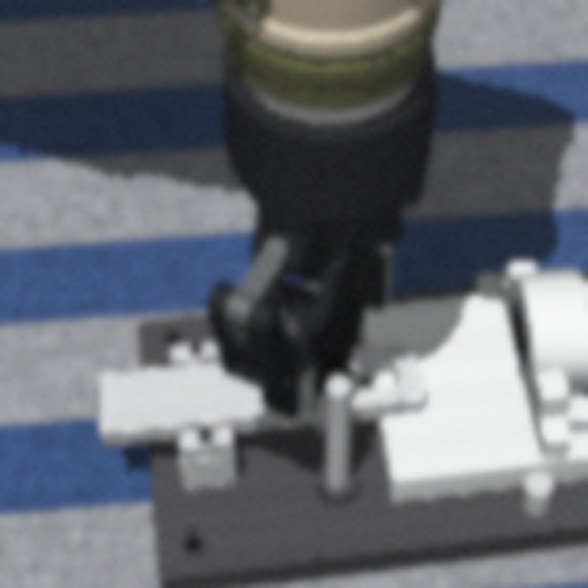

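The jaws straddle the nut's wings (scene crop about (330,300)) clear of both pins, with no contact force. I close tip to tip.

```bash
python3 -m creep '{"hand":[40,40,40,40,40],"delta_pos":[[0,0,0],[0,0,0],[0,0,0],[0,0,0],[0,0,0]],"turn":[0,0,0,0,0]}' 25; python3 -c "
from h import *
s=env.get_state();print(s['wrist_force'],s['ft_torque'],s['finger_gap'])"
```

```text
clock: 10.12
tcp_pos: [0.6135, -0.1011, 0.0756]
orientation: [0.001, 0.297, 0.955, -0.0]
wrist_force: [-1.6, 0.2, 5.8]
finger_gap: 0.0449
[-1.60494466  0.21839812  5.7905559 ] [-0.00907863  0.25962579 -0.00349415] 0.04494287891854099
```

```bash
cat > st.py <<'E'
from h import *
s=env.get_state();M=rot(s["orientation"]);print("yaw %.1f"%np.degrees(np.arctan2(M[1,1],M[0,1])),"tq",s["ft_torque"].round(3),"F",s["wrist_force"].round(1),"gap %.4f"%s["finger_gap"],s["tcp_pos"].round(4),"j6 %.2f"%s["joint_pos"][5], s["clock"])
E
for i in 1; do python3 -m creep '{"hand":[40,40,40,40,40],"delta_pos":[[0,0,0],[0,0,-0.001],[0,0,0],[0,0,0],[0,0,0]],"turn":[1,1,1,1,1]}' 25 >/dev/null; python3 st.py; done
python3 -m creep '{"hand":[40,40,40,40,40],"delta_pos":[[0,0,0],[0,0,0],[0,0,0],[0,0,0],[0,0,0]],"turn":[1,1,1,1,1]}' 25 >/dev/null; python3 st.py
```

```text
yaw 30.2 tq [-0.277  0.087  0.004] F [-0.6 -0.8  0.4] gap 0.0441 [ 0.6132 -0.1012  0.0754] j6 0.75 10.5333
yaw 5.2 tq [-0.233  0.132  0.023] F [-0.8 -1.3  0.9] gap 0.0445 [ 0.613  -0.1013  0.0753] j6 1.19 10.95
```

```bash

python3 -m creep '{"hand":[40,40,40,40,40],"delta_pos":[[0,0,0],[0,0,0],[0,0,0],[0,0,0],[0,0,0]],"turn":[1,1,1,1,1]}' 25 >/dev/null; python3 st.py
python3 -m creep '{"hand":[40,40,40,40,40],"delta_pos":[[0,0,0],[0,0,0],[0,0,0],[0,0,0],[0,0,0]],"turn":[1,1,1,1,1]}' 25 >/dev/null; python3 st.py; python3 - <<'E'
from h import *
for n in ("scene",):
    c=env.read_camera(n)
    save("n4.png",cv2.resize(c["pixels"][150:290,160:300],None,fx=4.2,fy=4.2,interpolation=cv2.INTER_CUBIC))
E
```

```text
yaw -19.8 tq [-0.269  0.16   0.078] F [-0.5 -1.6 -0.8] gap 0.0446 [ 0.6127 -0.1013  0.0751] j6 1.62 11.3667
yaw -44.8 tq [-0.222  0.176  0.051] F [-1.5 -1.4 -0.2] gap 0.0446 [ 0.6125 -0.1011  0.0749] j6 2.06 11.7833
```

View pics/n4.png

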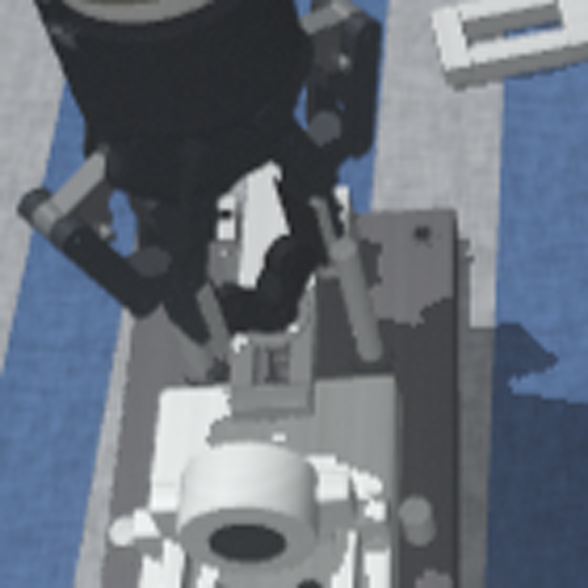

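The jaws and nut turned together: yaw -44.8°, gap steady, and the wing is seen between the jaws at about (290,265) in the crop. I open, turn back 90° through the jig's x axis and regrip across the thickness.

```bash

python3 -m creep '{"hand":[56,56,56,56,56],"delta_pos":[[0,0,0],[0,0,0],[0,0,-0.0025],[0,0,0],[0,0,0]],"turn":[0,0,0,-1,-1]}' 25 >/dev/null; python3 st.py
python3 -m creep '{"hand":[56,56,56,56,56],"delta_pos":[[0,0,0],[0,0,0],[0,0,0],[0,0,0],[0,0,0]],"turn":[-1,-1,-1,-1,-1]}' 25 >/dev/null; python3 st.py
python3 -m creep '{"hand":[56,56,56,56,56],"delta_pos":[[0,0,0],[0,0,0],[0,0,0],[0,0,0],[0,0,0]],"turn":[-1,-1,-1,-1,-1]}' 25 >/dev/null; python3 st.py
python3 -m creep '{"hand":[56,56,56,56,56],"delta_pos":[[0,0,0],[0,0,0],[0,0,0],[0,0,0],[0,0,0]],"turn":[-1,-1,-1,-1,-1]}' 25 >/dev/null; python3 st.py
python3 -m creep '{"hand":[56,56,56,10,10],"delta_pos":[[0,0,0],[0,0,0],[0,0,0],[0,0,0],[0,0,0]],"turn":[-1,0,0,0,0]}' 25 >/dev/null; python3 st.py
python3 -m creep '{"hand":[10,10,10,10,10],"delta_pos":[[0,0,0],[0,0,0],[0,0,0],[0,0,0],[0,0,0]],"turn":[0,0,0,0,0]}' 30 >/dev/null; python3 st.py
```

```text
yaw -34.2 tq [-0.058  0.013  0.006] F [ 0.3 -0.4 -0.6] gap 0.0561 [ 0.6132 -0.1008  0.0776] j6 1.88 12.25
yaw -9.2 tq [-0.005  0.005  0.033] F [0.3 0.4 0.2] gap 0.0562 [ 0.6131 -0.1007  0.0775] j6 1.44 12.6667
yaw 15.8 tq [-0.035 -0.007 -0.04 ] F [0.3 0.1 0.4] gap 0.0561 [ 0.6131 -0.1008  0.0775] j6 1.00 13.0833
yaw 40.8 tq [ 0.    -0.003 -0.012] F [ 0.1 -0.  -0.8] gap 0.0562 [ 0.6131 -0.1008  0.0775] j6 0.57 13.5
yaw 45.4 tq [ 0.016 -0.055  0.023] F [ 0.1  0.3 -0.1] gap 0.0329 [ 0.6129 -0.1008  0.0772] j6 0.49 13.9167
yaw 45.4 tq [-0.001 -0.064  0.036] F [0.6 1.3 0.8] gap 0.0129 [ 0.613  -0.1009  0.0772] j6 0.49 14.3333
```

```bash

python3 -m creep '{"hand":[10,10,10,10,10],"delta_pos":[[0,0,0],[0,0,0],[0,0,0],[0,0,0],[0,0,0]],"turn":[1,1,1,1,1]}' 30 >/dev/null; python3 st.py
python3 -m creep '{"hand":[10,10,10,10,10],"delta_pos":[[0,0,0],[0,0,0],[0,0,0],[0,0,0],[0,0,0]],"turn":[1,1,1,0,0]}' 30 >/dev/null; python3 st.py
```

```text
yaw 20.2 tq [-0.05  -0.167  0.005] F [ 1.1 -0.7 -0.7] gap 0.0128 [ 0.6129 -0.1009  0.0771] j6 0.93 14.75
yaw 5.6 tq [ 0.016 -0.194  0.022] F [ 0.9  0.9 -2.2] gap 0.0127 [ 0.6129 -0.1008  0.0769] j6 1.18 15.1667
```

```bash

python3 -m creep '{"hand":[10,10,10,10,10],"delta_pos":[[0,0,0],[0,0,0],[0,0,0],[0,0,0],[0,0,0]],"turn":[0,1,1,1,1]}' 30 >/dev/null; python3 st.py
```

```text
yaw -14.7 tq [-0.066 -0.337  0.061] F [ 1.5 -1.2 -2.4] gap 0.0129 [ 0.6128 -0.1009  0.0768] j6 1.54 15.5833
```

```bash

python3 -m creep '{"hand":[10,10,10,10,10],"delta_pos":[[0,0,0],[0,0,0],[0,0,0],[0,0,0],[0,0,0]],"turn":[1,1,1,1,0]}' 30 >/dev/null; python3 st.py
python3 -m creep '{"hand":[10,10,10,10,10],"delta_pos":[[0,0,0],[0,0,0],[0,0,0],[0,0,0],[0,0,0]],"turn":[1,1,1,0,0]}' 30 >/dev/null; python3 st.py
```

```text
yaw -34.6 tq [-0.045 -0.401 -0.006] F [ 2.2 -0.2 -4.8] gap 0.0127 [ 0.6128 -0.1008  0.0766] j6 1.88 16.0
yaw -49.3 tq [-0.14  -0.515 -0.045] F [ 3.1 -0.9 -7.5] gap 0.0127 [ 0.6127 -0.1008  0.0766] j6 2.14 16.4167
```

Torque is still at the free level after about 195°. I regrip tip to tip.

```bash

python3 -m creep '{"hand":[56,56,56,56,56],"delta_pos":[[0,0,0],[0,0,0],[0,0,0],[0,0,0],[0,0,0]],"turn":[0,0,0,0,-1]}' 25 >/dev/null; python3 st.py
python3 -m creep '{"hand":[56,56,56,56,56],"delta_pos":[[0,0,0],[0,0,0],[0,0,0],[0,0,0],[0,0,0]],"turn":[-1,-1,-1,-1,-1]}' 25 >/dev/null; python3 st.py
python3 -m creep '{"hand":[56,56,56,56,56],"delta_pos":[[0,0,0],[0,0,0],[0,0,0],[0,0,0],[0,0,0]],"turn":[-1,-1,-1,-1,-1]}' 25 >/dev/null; python3 st.py
python3 -m creep '{"hand":[56,56,56,56,56],"delta_pos":[[0,0,0],[0,0,0],[0,0,0],[0,0,0],[0,0,0]],"turn":[-1,-1,-1,-1,-1]}' 25 >/dev/null; python3 st.py
python3 -m creep '{"hand":[56,56,56,40,40],"delta_pos":[[0,0,0.001],[0,0,0.002],[0,0,0],[0,0,0],[0,0,0]],"turn":[-1,-1,0,0,0]}' 25 >/dev/null; python3 st.py
python3 -m creep '{"hand":[40,40,40,40,40],"delta_pos":[[0,0,0],[0,0,0],[0,0,0],[0,0,0],[0,0,0]],"turn":[0,0,0,0,0]}' 30 >/dev/null; python3 st.py
```

```text
yaw -44.5 tq [0.021 0.007 0.054] F [-0.5  1.3 -0.4] gap 0.0561 [ 0.6129 -0.1008  0.0776] j6 2.05 16.8333
yaw -19.3 tq [ 0.006 -0.024  0.01 ] F [ 0.5  0.8 -0.3] gap 0.0560 [ 0.6129 -0.1008  0.0775] j6 1.61 17.25
yaw 5.7 tq [-0.019  0.03   0.004] F [ 0.5 -0.8  0.5] gap 0.0562 [ 0.6129 -0.1009  0.0775] j6 1.18 17.6667
yaw 30.7 tq [ 0.035 -0.011  0.054] F [ 0.7 -0.2  0.3] gap 0.0560 [ 0.6129 -0.1008  0.0775] j6 0.74 18.0833
yaw 40.4 tq [0.095 0.081 0.092] F [-0.5 -0.4  2.4] gap 0.0446 [ 0.6129 -0.1007  0.0752] j6 0.57 18.5
yaw 40.4 tq [ 0.207  0.327 -0.062] F [-1.4  1.7  4.3] gap 0.0445 [ 0.613  -0.1007  0.0752] j6 0.57 18.9167
```

```bash

python3 -m creep '{"hand":[40,40,40,40,40],"delta_pos":[[0,0,0],[0,0,0],[0,0,0],[0,0,0],[0,0,0]],"turn":[1,1,1,1,1]}' 30 >/dev/null; python3 st.py
```

```text
yaw 15.2 tq [0.18  0.364 0.087] F [-0.9  1.6  5.5] gap 0.0445 [ 0.613  -0.1008  0.0751] j6 1.01 19.3333
```

```bash

python3 -m creep '{"hand":[40,40,40,40,40],"delta_pos":[[0,0,0],[0,0,0],[0,0,0],[0,0,0],[0,0,0]],"turn":[0,1,1,1,1]}' 30 >/dev/null; python3 st.py
```

```text
yaw -4.7 tq [0.272 0.419 0.141] F [-0.5  1.2  4.9] gap 0.0443 [ 0.613  -0.1008  0.0751] j6 1.36 19.75
```

```bash

python3 -m creep '{"hand":[40,40,40,40,40],"delta_pos":[[0,0,0],[0,0,0],[0,0,0],[0,0,0],[0,0,0]],"turn":[0,1,1,1,1]}' 30 >/dev/null; python3 st.py
```

```text
yaw -24.5 tq [0.381 0.306 0.209] F [-0.5  1.2  4.7] gap 0.0443 [ 0.613  -0.1007  0.075 ] j6 1.71 20.1667
```

Torque is rising (0.09, 0.14, 0.21). I read it at rest and look at the nut and strap.

```bash

python3 -m creep '{"hand":[40,40,40,40,40],"delta_pos":[[0,0,0],[0,0,0],[0,0,0],[0,0,0],[0,0,0]],"turn":[0,0,0,0,0]}' 30 >/dev/null; python3 st.py;python3 - <<'E'
from h import *
c=env.read_camera("scene")
t=[env.get_state()["ft_torque"][2]]
save("n5.png",cv2.resize(c["pixels"][150:290,160:300],None,fx=4.2,fy=4.2,interpolation=cv2.INTER_CUBIC))
for i in range(5): env.read_camera("scene");t.append(env.get_state()["ft_torque"][2])
print(np.round(t,3))
E
```

```text
yaw -24.3 tq [ 0.507  0.366 -0.243] F [-0.7  2.4  5.6] gap 0.0444 [ 0.613  -0.1007  0.075 ] j6 1.70 20.5833
[-0.263 -0.303 -0.236 -0.218 -0.244 -0.217]
```

View pics/n5.png

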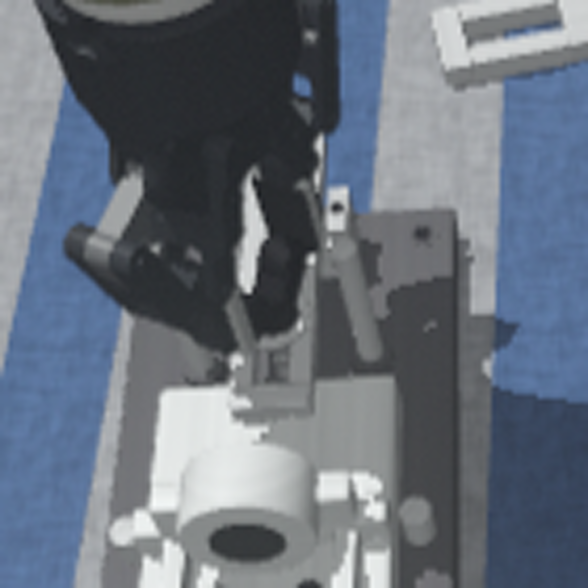

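At rest it reads -0.24 N m, so the nut is bearing. I make one small 5° step and read the torque together with the joint speed, to judge the tightness.

```bash
echo 'print("qv6 %.3f tau6 %.3f"%(s["qvel"][5],s["tau"][5]))'>>st.py
python3 -m creep '{"hand":[40,40,40,40,40],"delta_pos":[[0,0,0],[0,0,0],[0,0,0],[0,0,0],[0,0,0]],"turn":[0,0,0.3,0.4,0.5]}' 30 >/dev/null; python3 st.py;
```

```text
yaw -30.3 tq [0.374 0.305 0.301] F [-0.7  1.6  5.4] gap 0.0447 [ 0.613  -0.1007  0.0749] j6 1.81 21.3
qv6 0.527 tau6 -0.405
```

In motion (0.53 rad/s) the torque is 0.30 N m, which is about 0.55 rad past bearing and about 16 N. I go 6° more, to about a tenth of a turn.

```bash

python3 -m creep '{"hand":[40,40,40,40,40],"delta_pos":[[0,0,0],[0,0,0],[0,0,0],[0,0,0],[0,0,0]],"turn":[0,0,0.3,0.4,0.5]}' 30 >/dev/null; python3 st.py;
```

```text
yaw -36.3 tq [0.439 0.222 0.214] F [-0.7  0.1  5. ] gap 0.0446 [ 0.6131 -0.1007  0.0749] j6 1.91 21.7167
qv6 0.530 tau6 -0.377
```

That reading (0.21) disagrees with the previous one (0.30), so I release, rise and look for slip before deciding.

```bash

python3 -m creep '{"hand":[56,56,56,56,56],"delta_pos":[[0,0,0],[0,0,0],[0,0,0],[0,0,-0.01],[0,0,-0.03]],"turn":[0,0,0,0,0]}' 30 >/dev/null; python3 st.py;
python3 -m creep '{"hand":[56,56,56,56,56],"delta_pos":[[0,0,-0.04],[0,0,-0.04],[0.03,0,0],[0.03,0,0],[0.02,0,0]],"turn":[0,0,0,0,0]}' 30 >/dev/null; python3 st.py;
cat > look.py <<'E'
from h import *
import sys
for n in ("scene","side","wrist"):
    c=env.read_camera(n)
    P=cloud(c).reshape(-1,3);C=c["pixels"].reshape(-1,3).astype(int)
    s=P[(P[:,2]>.045)&(P[:,2]<.052)&(P[:,0]>.45)&(P[:,0]<.585)&(C.min(1)>100)&(abs(P[:,1]+.103)<.018)]
    if len(s)>20: print(n,"strap",cv2.minAreaRect((s[:,:2]*1000).astype(np.float32)),np.percentile(s[:,0],1).round(4))
    w=P[(abs(P[:,0]-.613)<.03)&(abs(P[:,1]+.1)<.026)&(P[:,2]>.066)&(P[:,2]<.088)&(C.max(1)<80)]
    if len(w)>10: print(n,"wing",cv2.minAreaRect((w[:,:2]*1000).astype(np.float32)),len(w),w.mean(0).round(4),np.percentile(w[:,2],95).round(4))
    print(n,"toe",[(world(c,*q["location"],z=.039).round(4),round(q["score"],2)) for q in env.pinpoint(n,"strap_toe")][:3])
    save(sys.argv[1]+n+".png",c["pixels"])
E
python3 look.py n6
```

```text
yaw -36.5 tq [-0.044  0.042 -0.039] F [-0.4 -0.5 -0.2] gap 0.0559 [ 0.6101 -0.1002  0.1035] j6 1.92 22.1333
qv6 0.001 tau6 -0.012
yaw -36.5 tq [ 0.023  0.038 -0.011] F [-0.1  0.  -0.3] gap 0.0556 [ 0.6524 -0.0486  0.1726] j6 2.01 22.55
qv6 0.253 tau6 -0.171
scene strap ((550.9627685546875, -102.7427978515625), (64.8662109375, 29.365781784057617), 1.611611008644104) 0.5195
scene wing ((618.682861328125, -102.73004913330078), (15.020455360412598, 33.80931091308594), 47.58113479614258) 155 [ 0.6221 -0.1046  0.0729] 0.0782
scene toe [(array([ 0.4633, -0.0498,  0.039 ]), 0.87), (array([ 0.654 , -0.0993,  0.039 ]), 0.82), (array([ 0.6647, -0.2863,  0.039 ]), 0.53)]
side strap ((551.3477172851562, -102.80116271972656), (66.78467559814453, 35.020103454589844), 2.106339454650879) 0.5191
side wing ((612.6713256835938, -102.97346496582031), (14.642658233642578, 44.65093994140625), 51.5884895324707) 194 [ 0.6115 -0.1038  0.0736] 0.0786
side toe [(array([ 0.6527, -0.1057,  0.039 ]), 0.7), (array([ 0.4396, -0.0844,  0.039 ]), 0.58), (array([ 0.6783, -0.1105,  0.039 ]), 0.25)]
wrist strap ((551.9829711914062, -105.13924407958984), (67.6407470703125, 33.52101516723633), 3.250095844268799) 0.5216
wrist wing ((613.1854248046875, -100.28251647949219), (14.627211570739746, 44.92154312133789), 54.15054702758789) 1196 [ 0.6145 -0.0991  0.0733] 0.0774
wrist toe [(array([ 0.6527, -0.0958,  0.039 ]), 0.82), (array([ 0.4653, -0.0441,  0.039 ]), 0.72)]
```

```bash
python3 -c "
import cv2
a=cv2.imread('pics/n6wrist.png');cv2.imwrite('pics/n6w.png',a)
b=cv2.imread('pics/n6scene.png')[150:290,160:300];cv2.imwrite('pics/n6s.png',cv2.resize(b,None,fx=4.2,fy=4.2,interpolation=2))"
```

```text
(no output)
```

View pics/n6w.png

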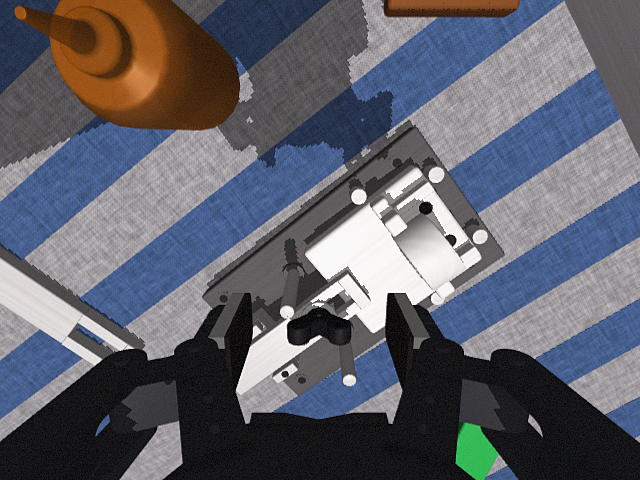

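View pics/n6s.png

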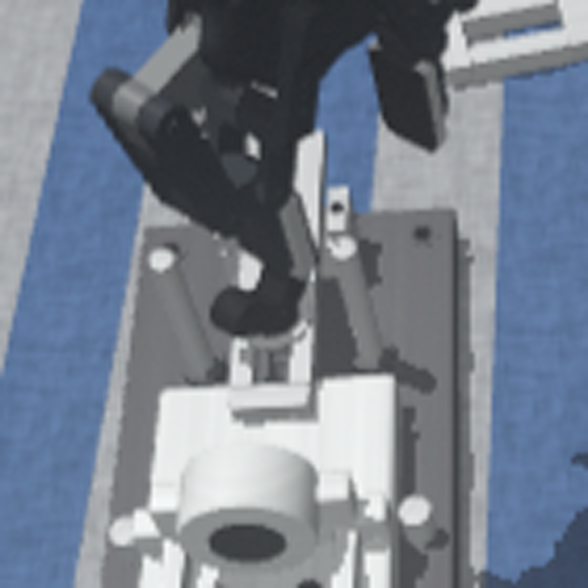

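The wing is at yaw -36°, matching the jaws, so there was no slip. The total turn is 276°, and the wing top dropped 2.3 mm, which agrees. To confirm the tightness I regrip tip to tip, back off about 30° and retighten while reading the torque in motion.

```bash

python3 -m creep '{"hand":[56,56,56,56,56],"delta_pos":[[-0.03,0,0],[-0.03,0,0],[-0.02,0,0],[0,0,0.03],[0,0,0.02]],"turn":[0,0,0,0,0]}' 30 >/dev/null; python3 st.py;
```

```text
yaw -36.7 tq [ 0.013  0.02  -0.004] F [-0.9  0.9 -1.4] gap 0.0560 [ 0.6122 -0.1029  0.1309] j6 1.92 23.2667
qv6 0.004 tau6 -0.027
```

```bash

python3 -m creep '{"hand":[56,56,56,56,56],"delta_pos":[[0.001,0,0.03],[0,0,0.03],[0,0,0.009],[0,0,0],[0,0,0]],"turn":[0,0,0,0,0]}' 30 >/dev/null; python3 st.py;
python3 -m creep '{"hand":[40,40,40,40,40],"delta_pos":[[0,0,0],[0,0,0],[0,0,0],[0,0,0],[0,0,0]],"turn":[0,0,0,0,0]}' 30 >/dev/null; python3 st.py;
python3 -m creep '{"hand":[40,40,40,40,40],"delta_pos":[[0,0,0],[0,0,0],[0,0,0],[0,0,0],[0,0,0]],"turn":[-0.3,-0.5,-0.5,-0.5,-0.5]}' 30 >/dev/null; python3 st.py;
python3 -m creep '{"hand":[40,40,40,40,40],"delta_pos":[[0,0,0],[0,0,0],[0,0,0],[0,0,0],[0,0,0]],"turn":[-0.8,-0.8,-0.8,-0.7,-0.6]}' 30 >/dev/null; python3 st.py;
```

```text
yaw -36.6 tq [ 0.005  0.008 -0.021] F [0.7 0.8 0.8] gap 0.0559 [ 0.6131 -0.1006  0.0759] j6 1.92 23.6833
qv6 -0.001 tau6 -0.002
yaw -36.5 tq [0.232 0.903 0.027] F [-5.   1.2  7.9] gap 0.0441 [ 0.6135 -0.1002  0.0776] j6 1.92 24.1
qv6 -0.000 tau6 0.027
yaw -24.9 tq [ 0.328  1.038 -0.155] F [-4.6  1.4  7.8] gap 0.0439 [ 0.6135 -0.1002  0.0776] j6 1.72 24.5167
qv6 -0.516 tau6 0.352
yaw -6.4 tq [ 0.343  1.201 -0.141] F [-5.1  1.4  8. ] gap 0.0440 [ 0.6132 -0.1001  0.0777] j6 1.39 24.9333
qv6 -0.611 tau6 0.415
```

```bash

for k in 1; do
python3 -m creep '{"hand":[40,40,40,40,40],"delta_pos":[[0,0,0],[0,0,0],[0,0,0],[0,0,0],[0,0,0]],"turn":[0.4,0.4,0.4,0.4,0.4]}' 30 >/dev/null; python3 st.py;done
python3 -m creep '{"hand":[40,40,40,40,40],"delta_pos":[[0,0,0],[0,0,0],[0,0,0],[0,0,0],[0,0,0]],"turn":[0.4,0.4,0.4,0.4,0.4]}' 30 >/dev/null; python3 st.py
python3 -m creep '{"hand":[40,40,40,40,40],"delta_pos":[[0,0,0],[0,0,0],[0,0,0],[0,0,0],[0,0,0]],"turn":[0.4,0.4,0.4,0.4,0.4]}' 30 >/dev/null; python3 st.py
```

```text
yaw -16.6 tq [0.269 1.066 0.143] F [-5.   1.5  6.5] gap 0.0443 [ 0.6133 -0.1001  0.0776] j6 1.57 25.35
qv6 0.414 tau6 -0.243
yaw -26.6 tq [0.208 1.03  0.298] F [-4.4  1.7  7.1] gap 0.0441 [ 0.6135 -0.1001  0.0776] j6 1.74 25.7667
qv6 0.413 tau6 -0.202
yaw -36.6 tq [0.229 0.932 0.26 ] F [-3.1  1.   6.1] gap 0.0445 [ 0.6135 -0.1002  0.0776] j6 1.92 26.1833
qv6 0.414 tau6 -0.155
```

Torque in motion while retightening was 0.14, 0.30 and 0.26 N m, which brackets about 13 to 25 N at the toe. I add 5° to stay well clear of both limits, then release.

```bash

python3 -m creep '{"hand":[40,40,40,40,40],"delta_pos":[[0,0,0],[0,0,0],[0,0,0],[0,0,0],[0,0,0]],"turn":[0.2,0.2,0.2,0.2,0.2]}' 30 >/dev/null; python3 st.py
python3 -m creep '{"hand":[40,40,40,40,40],"delta_pos":[[0,0,0],[0,0,0],[0,0,0],[0,0,0],[0,0,0]],"turn":[0,0,0,0,0]}' 30 >/dev/null; python3 st.py
python3 -c "
from h import *
t=[]
for i in range(6): env.read_camera('side');t.append(env.get_state()['ft_torque'][2])
print(np.round(t,3))"
python3 -m creep '{"hand":[56,56,56,56,56],"delta_pos":[[0,0,0],[0,0,0],[0,0,0],[0,0,-0.01],[0,0,-0.03]],"turn":[0,0,0,0,0]}' 30 >/dev/null; python3 st.py;
python3 -m creep '{"hand":[56,56,56,56,56],"delta_pos":[[0,0,-0.04],[0,0,-0.04],[0.03,0,0],[0.03,0,0],[0.02,0,0]],"turn":[0,0,0,0,0]}' 30 >/dev/null; python3 st.py;
python3 look.py n7
```

```text
yaw -41.6 tq [0.259 0.937 0.272] F [-3.2  0.2  7.5] gap 0.0443 [ 0.6136 -0.1002  0.0776] j6 2.01 26.6
qv6 0.206 tau6 0.015
yaw -41.5 tq [0.218 0.897 0.196] F [-3.7  0.5  5.8] gap 0.0442 [ 0.6136 -0.1002  0.0776] j6 2.00 27.0167
qv6 -0.003 tau6 0.177
[0.219 0.187 0.131 0.247 0.157 0.215]
yaw -41.6 tq [ 0.032  0.043 -0.049] F [ 0.5 -1.1 -0.8] gap 0.0564 [ 0.611  -0.0996  0.1047] j6 2.01 27.7333
qv6 0.000 tau6 0.000
yaw -41.6 tq [ 0.011  0.026 -0.015] F [ 0.  -1.1  0.1] gap 0.0559 [ 0.6576 -0.0515  0.1736] j6 2.10 28.15
qv6 0.241 tau6 -0.161
scene strap ((548.9951782226562, -97.4926986694336), (58.91012191772461, 18.79796028137207), 1.4375540018081665) 0.5202
scene wing ((614.2345581054688, -99.38072204589844), (14.476369857788086, 44.27568817138672), 44.69449996948242) 169 [ 0.6195 -0.1017  0.0732] 0.0782
scene toe [(array([ 0.6527, -0.0992,  0.039 ]), 0.79), (array([ 0.4698, -0.0482,  0.039 ]), 0.71)]
side strap ((551.42041015625, -102.54512786865234), (66.8612060546875, 35.20429992675781), 2.768892765045166) 0.5192
side wing ((612.7377319335938, -101.90227508544922), (15.156797409057617, 45.63093185424805), 49.501834869384766) 183 [ 0.6113 -0.1034  0.0738] 0.0785
side toe [(array([ 0.4331, -0.0835,  0.039 ]), 0.91), (array([ 0.6563, -0.1086,  0.039 ]), 0.78)]
wrist strap ((551.6968994140625, -103.10491943359375), (35.47138214111328, 66.4323959350586), 89.69880676269531) 0.5203
wrist wing ((613.2222290039062, -100.27842712402344), (14.561751365661621, 44.965476989746094), 49.04579162597656) 1177 [ 0.6146 -0.0992  0.0733] 0.0775
wrist toe [(array([ 0.6536, -0.0941,  0.039 ]), 0.89)]
```

View pics/n7scene.png

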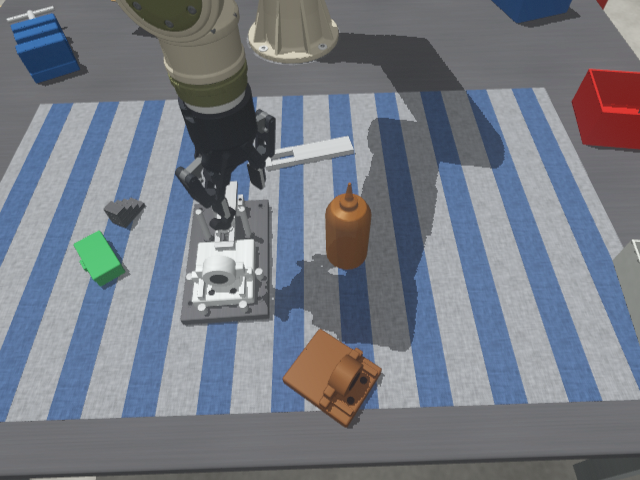

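The wing followed to about -41° and stayed there after release. The strap is straight and fully forward, the bystanders are in place, and the hand is clear of everything.

```bash
python3 -m creep '{"hand":[56,56,56,56,56],"delta_pos":[[0,0,0],[0,0,0],[0,0,0],[0,0,0],[0,0,0]],"turn":[0,0,0,0,0]}' 30; python3 -c "
from workcell import env
print(env.hand_in())"
```

```text
clock: 28.87
tcp_pos: [0.6556, -0.0526, 0.1716]
orientation: [0.0, 0.912, 0.41, 0.0]
wrist_force: [-0.2, -0.5, -0.2]
finger_gap: 0.056
the job is handed in; nothing more can be done
None
```

The strap is clamped on the bracket's foot and the job is handed in, at about 29 s. No verdict was reported, so whether it passed is unknown.

- **Strap:** I pushed it level on its tail with the closed fingers until it stopped against the stud. The tail end was then at x ≈ 0.519 m and the toe at about 0.653 m, which is roughly 19 mm onto the foot and in line with the jig.
- **Nut:** I turned it clockwise about 281° in three grips, staying clear of the pins. It began to bear at around 240°, give or take about 15°. I nipped it up roughly 0.7 rad past that, slightly more than a tenth of a turn.
- **Last checks:**
  - The wing stayed at -41° after release, matching the jaws, so the nut did not slip.
  - The hand was clear of everything, with wrist force near zero.
  - In the final picture the bracket and the bystanders look unmoved.
- **What disagreed:** The torque readings were noisy. In motion they were 0.21 to 0.30 N m near the end, lower than the 0.35 to 0.4 expected from the angle. The toe force is therefore only an estimate, about 15 to 30 N. I backed the nut off 30° and retightened it to check; the readings stayed between those values and gave no sign of more than 50 N.

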